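# Set the length stop for the tube in the jig

### The job

Set up the length stop for the tube that lies in the working channel, right beside the holed rail: pull up the carriage's plunger knob, slide the carriage to the hole at which the stop will stand just past that tube's free end (within a few millimetres, without pushing the tube), and let the pin snap fully in. Then plug the steel stop block, the one with the rectangular shank and hanging stop plate, fully down into the carriage's socket with its plate in the working channel. Leave the tubes against their fence and everything else on the bench where it is.

Things in the scene. Friction and masses are not known exactly. Their poses are not given: they have to be found in the camera images.
- jig: Length-stop jig fixed to the bench: dark steel base plate 255 x 315 x 12 mm with, side by side, a holed steel rail with a carriage on it, and three shallow channels, each holding one of the three tubes, in any order. Origin: on the bench surface under the rail's middle hole; z up, y along rail and channels, x across, from the rail towards the channels.
- rail_mid (a point): Centre of the rail's middle hole at the rail's top face (jig x = 0, y = 0, z = 30 mm). Rail 40 mm wide, 250 mm long, with five 13 mm square holes 40 mm apart: at jig y = -80, -40, 0, 40, 80 mm. Axes as the jig's.
- channel (a point): Working channel, the one next to the rail: the point on its floor, mid-width, at the end fence's face (jig x = 109, y = -165, z = 12 mm); the channel runs along jig +y. The two storage channels are at x = 149 and 189. Channels are 34 mm wide between 8 mm high ridges; the fence is 12 mm thick, its top at z = 42. Each tube starts butted to the fence within 2 mm.
- carriage (a joint): Position (m) of the aluminium carriage along jig y: the plunger's axis is at jig y = this value. Range -0.092 to 0.092, sliding friction about 2 N. It starts locked in the middle hole (0 within 1.5 mm of play). Carriage 60 mm long in y, jig x -30..78 mm, top face at z = 50. It carries the plunger over the rail (jig x = 0) and the socket beside the rail (jig x = 52).
- plunger (a joint): Lift (m) of the spring plunger: 0 = fully down, pin snapped 12 mm into a hole; the pin clears the rail above 0.012 (reads about 0.012 while resting on the rail between holes); travel ends at 0.018. Pulling it up takes about 6 N at the bottom, 10 N at the top; released, it springs down. Its round tip centres itself in a hole from a few mm away.
- knob (a point): Grip point of the plunger's black knob, an upright cylinder 32 mm in diameter, 30 mm tall: on its axis, 14 mm below its top; at jig z = 86 mm when down. It moves with the knob; axes as the jig's. Below it stands a steel collar 24 mm in diameter, up to z = 64.
- socket (a point): Centre of the mouth of the rectangular socket in the carriage's top face (jig x = 52, z = 50 mm): a through hole 26.5 mm in x by 32.5 mm in y, 36 mm deep, for the stop block's shank. Moves with the carriage; axes as the jig's. The knob's axis is 52 mm from it towards -x.
- stop_block: Loose steel stop block 95 x 42 x 92 mm, 0.3 to 0.6 kg, standing at one of three places right of the jig, its x within 0.6 rad of world x. Origin: centre of the underside of its rectangular shank (24 in x, 30 in y, z 0..26 mm, tapered at the foot); z up. Plugged in, its axes lie along the jig's and the slab's underside rests on the carriage's top.
- stop_grip (a point): On the stop block's grip fin (44 mm in x, 24 in y, z 40..92 above the block's underside; hold it across y): on its axis over the shank at z = 70. Axes as the block's. Under the fin is a slab, x -20..75, y -21..21, z 26..40.
- stop_face (a point): On the -y face, which faces the tube, of the stop plate (10 mm thick, x 42..72, y -5..5 in the block) that hangs from the slab's +x end down to z = 0: at x = 57, y = -5, z = 8 mm in the block. Plugged in, it lies in the working channel at jig y = carriage value - 5 mm, and ends 12 mm above the channel's floor.
- tube_short: Square steel tube 30 x 30 mm, 75 mm long, the shortest of the three, lying in one of the jig's channels. Origin: underside of its fence end, middle of its width; it runs along its +y (the jig's +y), so its free end is 75 mm along y.
- tube_mid: Square steel tube 30 x 30 mm, 115 mm long, the middle one of the three, lying in one of the jig's channels. Origin: underside of its fence end, middle of its width; it runs along its +y (the jig's +y), so its free end is 115 mm along y.
- tube_long: Square steel tube 30 x 30 mm, 195 mm long, the longest of the three, lying in one of the jig's channels. Origin: underside of its fence end, middle of its width; it runs along its +y (the jig's +y), so its free end is 195 mm along y.
- round_block: Bystander: steel clamp block 80 x 50 x 91 mm with a round foot 48 mm in diameter and a round post on top; no stop plate. Not the stop block. Origin under its foot.
- tape: Bystander: brown tape roll 84 mm in diameter, 45 mm tall, lying flat. Origin at its underside's centre.
- can: Bystander: upright spray can 60 mm in diameter, 170 mm tall, between robot and jig. Origin at its underside's centre.
- hammer: Bystander: hammer lying left of the jig. Origin at its underside's centre.
- wrench: Bystander: steel wrench lying between robot and jig. Origin at its underside's centre.
- driver: Bystander: screwdriver lying at the right rear. Origin at its underside's centre.
- angle_block: Bystander: grey L-shaped steel block 70 x 45 x 70 mm at the left front. Origin at its underside's centre.
Mind the look-alikes: they are no part of the job. Leave any orange or purple look-alike of the tube_short alone.

How it is judged:
By the outcome, as a careful person would: the job done as asked, in the order asked, and still so for the second after the job is handed in, with the robot touching nothing.
It also fails if it takes over 59 s, if anything falls off the work surface, if the arm or the gripper's body presses on something with over 40 N, if the wrist force passes 120 N, or if a joint passes its speed limit or range.

### The arm

A 7-joint arm with a two-finger parallel gripper is mounted at the origin on the work surface. World frame = base frame: x ahead of the robot, y to its left, z up, the work surface at z = 0. Lengths are in mm, angles in rad, forces in N, time in s.
With the tool pointing down it reaches from about 425 to 800 mm from the base axis. Payload 8.3 kg.
Tool frame: the origin (TCP) lies between the finger pads; the fingertips stand 25 mm ahead of it and the grasp point (between the pads) lies 6 mm ahead of it; z points along the fingers, y is the line along which they close (so a half turn about z gives the same grasp; the last joint's range is limited). The gripper opens to 85 mm and grips with 20 to 120 N. Pads are 22 mm wide; open, the fingers measure 114 mm over their backs; the gripper's body (76 mm by 85 mm) begins 54 mm behind the grasp point. The pads swing forward as they close: fully open they stand 13 mm farther back than shut.
Start: joints at [-1.399, 0.383, 0.016, 1.37, -0.006, 1.388, -0.046], TCP at [145.355, 607.846, 256.279] pointing down, gripper open.
Joint ranges: [-2.95, 2.95], [-0.25, 2.06], [-1.52, 1.56], [0.18, 2.33], [-1.44, 4.58], [0.02, 2.06], [-3.01, 3.01]. Speed limits (rad/s): [2.39, 2.39, 3.01, 3.01, 3.14, 3.14, 3.14].

### API

Orientations are given as a unit quaternion [w, x, y, z].
In Python, from bench import * gives the robot as it stands.
- The arm moves only by the tool apply_moves, never from a script. Its argument "deltas" is a list that holds one entry, the list of rows, each a list of 5 numbers: the shift along the tool's x, y, z in mm, then the turn about the tool's z in rad, then the opening, from -1 (shut) to 1 (fully open). A call has 1 to 20 rows; each row shifts and turns the commanded pose from where the row before left it, along the tool's axes as they then stand; what a row does not reach is not made up. A row lasts 1/8 s, in which the tool goes at most 62.5 mm and 10.7 degrees, less where a joint would pass 70% of its speed; a pose out of reach is approached as far as the arm can. A call is refused whole if a number of a shift passes 62.5 or a number of a turn 0.188, either way. A call with a gripper value outside its range is refused whole. The fingers move at their own pace and stop on an object; the grip force is fixed at half the most. Time passes only in rows, so rows that do not move let the fingers close. It gives the time, the measured TCP pose, the force, the opening and the grip force at its end, in the units of the state.
- get_state(): the state, without advancing time (a new reading comes with each control period).
- grab_frame(name): name is "scene" or "top" or "wrist"; returns a dict with "pixels" (384x512x3 uint8, blue, green, red), "K" (3x3 intrinsics, pixels), "k1" (the pictures are not rectified: a ray, as slopes to the right and down, at radius r is drawn at 1 + k1 r^2 times it, then the intrinsics apply), "rvec" (rotation vector, rad) and "tvec" (3), from world to camera coordinates, as OpenCV has them. Camera axes: x right, y down, z forward; pixel columns grow to the right and rows downward; lengths in mm; the calibration is good to about 2 mm. A picture is of the moment at which its call begins. There is no depth.
- job_done(): hands the job in; it is judged then, once.
The state is a dict: "time_s": time; "joint_pos": joint angles; "qvel": joint speeds; "joint_torque": joint torques, N m; "tcp_pos": TCP position; "ee_rot": TCP orientation; "contact_force": force on the tool from outside, world axes, zero at the start; "torque": the same for the moment, N m; "grip_width": finger opening in mm; "finger_force": force on a finger pad.
Only numpy, scipy, OpenCV 4.12 (cv2) and the standard library are available. Lean on these libraries where they do the work, as an engineer would, in place of code of your own. Each camera call takes 0.05 s, during which the arm holds its last target. There are 200 camera calls.

## Working session

There is one attempt and no reset: what is moved stays moved. The work goes in short steps, Python scripts to look and compute and a tool call to move; the robot and the scene stay as the last step left them, time stands still between calls to the robot, and variables do not carry over. Pictures are saved under pics/ and viewed, at most 10 in all, crops included, and the job is handed in when it is done.

Besides the shell and the picture viewer there is one more tool, called after "Emit:" by a JSON object that holds its "op" and its "data". apply_moves: Moves the arm, as the interface text tells. Its arguments: {"type":"object","properties":{"deltas":{"type":"array"}},"required":["deltas"]}

```bash
mkdir -p pics; cat > h.py <<'E'
import numpy as np, cv2
from bench import *
def cam(f):
    R=cv2.Rodrigues(np.array(f["rvec"],float))[0]; t=np.array(f["tvec"],float).ravel(); return R,t,np.array(f["K"],float),float(f["k1"])
def ray(f,uv):
    R,t,K,k1=cam(f)
    p=cv2.undistortPoints(np.array([[uv]],float),K,np.array([k1,0,0,0.])).ravel()
    return -R.T@t, R.T@np.array([p[0],p[1],1])
def onz(f,uv,z):
    c,d=ray(f,uv); return c+d*(z-c[2])/d[2]
def proj(f,P):
    R,t,K,k1=cam(f)
    return cv2.projectPoints(np.array(P,float).reshape(-1,1,3),np.array(f["rvec"],float),t,K,np.array([k1,0,0,0.]))[0].reshape(-1,2)
def tri(f1,a,f2,b):
    c1,d1=ray(f1,a);c2,d2=ray(f2,b)
    s=np.linalg.lstsq(np.c_[d1,-d2],c2-c1,rcond=None)[0]
    return (c1+d1*s[0]+c2+d2*s[1])/2, np.linalg.norm(c1+d1*s[0]-c2-d2*s[1])
E
python3 - <<'E'
from h import *
import pickle
fs={n:grab_frame(n) for n in("scene","top")}
pickle.dump(fs,open("f0.pkl","wb"))
for n,f in fs.items():
    cv2.imwrite(f"pics/{n}0.png",cv2.resize(f["pixels"],(800,600),interpolation=cv2.INTER_CUBIC))
    R,t,K,k=cam(f); print(n,-R.T@t,R[2],K[0,0],k)
print(get_state())
E
```

```text
scene [1308.39002096  251.94638448 1180.6744845 ] [-0.53120329 -0.16080805 -0.83184364] 480.53672313586384 -0.0045316770902467255
top [ 350.95404001   44.32430673 1349.64516109] [ 0.18230523 -0.00897222 -0.98320105] 410.22325311529534 0.03696256653357554
{'time_s': 0.1, 'joint_pos': array([-1.39891884,  0.38418467,  0.01637225,  1.37105624, -0.00627722,
        1.38814716, -0.04651766]), 'qvel': array([ 0.00015877, -0.00131735, -0.00056016, -0.00201645, -0.00092096,
       -0.00069732, -0.00076716]), 'joint_torque': array([ 3.32765900e-03, -6.29130650e+01,  8.47746078e-01, -3.72771227e+01,
        1.66251225e-02,  1.03505669e-02,  1.35941698e-05]), 'tcp_pos': array([145.2674059 , 607.47728597, 255.35646097]), 'ee_rot': array([-7.90590646e-05,  1.17093237e-01,  9.93120542e-01, -8.69249561e-04]), 'contact_force': array([ 0.07766055,  0.96831091, -0.36676417]), 'torque': array([-0.00553202, -0.00277882, -0.03608313]), 'finger_force': 0.0, 'grip_width': 85.45113277149581}
```

View pics/top0.png

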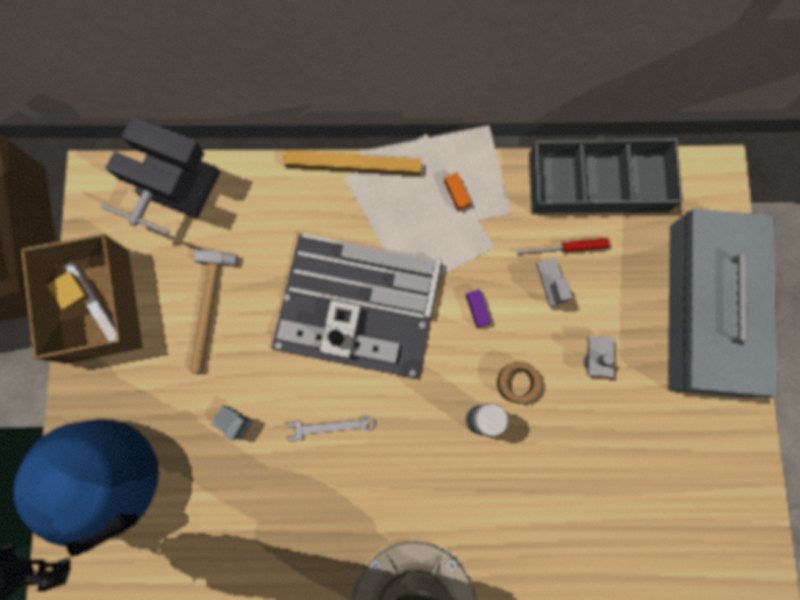

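View pics/scene0.png

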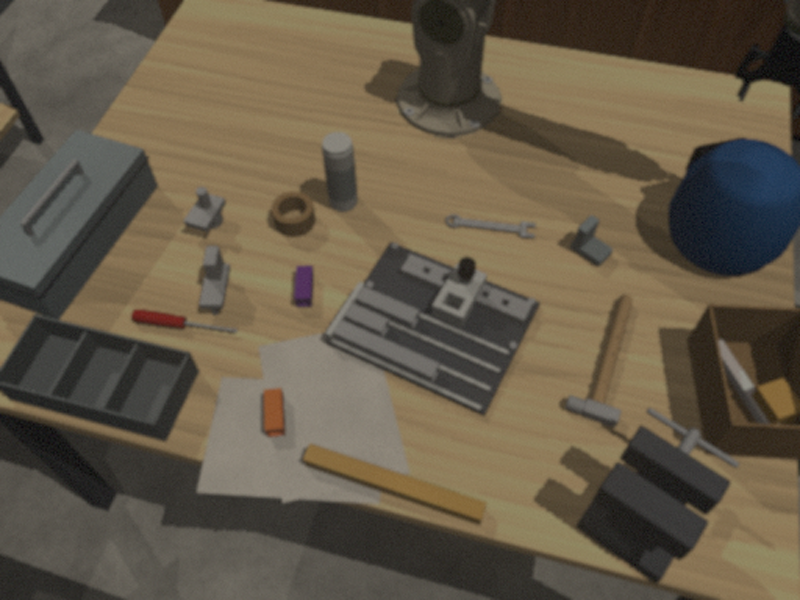

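Top view (800x600 px): the jig spans about (275–440, 235–375), with the fence at its right, so jig +y points to image left. The carriage knob is at (337,338) and the socket at (343,315).

Things that could be taken for the stop block:
- (553,283): long slab with a fin, which fits the description.
- (600,357): round-post clamp block.
- (232,422): L-shaped angle block.

Look-alikes for the short tube are orange at (458,190) and purple at (479,308). I'll check the choice in one close crop.

```bash
python3 - <<'E'
from h import *
import pickle
fs=pickle.load(open("f0.pkl","rb"))
T,S=fs["top"]["pixels"],fs["scene"]["pixels"]
def c(im,x,y,w,h,s):
    im=im[y:y+h,x:x+w].astype(float)*1.5
    return cv2.resize(np.clip(im,0,255).astype(np.uint8),None,fx=s,fy=s,interpolation=cv2.INTER_CUBIC)
M=np.zeros((600,800,3),np.uint8)
def put(a,x,y): M[y:y+a.shape[0],x:x+a.shape[1]]=a
put(c(T,170,145,120,100,4),0,0)     # top jig: px=170+u/4,145+v/4
put(c(T,335,160,70,90,4),490,0)
put(c(S,115,115,50,90,4),0,400-0) if 0 else None
put(c(S,115,115,50,48,4),0,405)
put(c(S,115,150,50,48,4),210,405)
put(c(S,205,150,145,48,2),420,405)
cv2.imwrite("pics/c1.png",M)
E
```

```text
(no output)
```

View pics/c1.png

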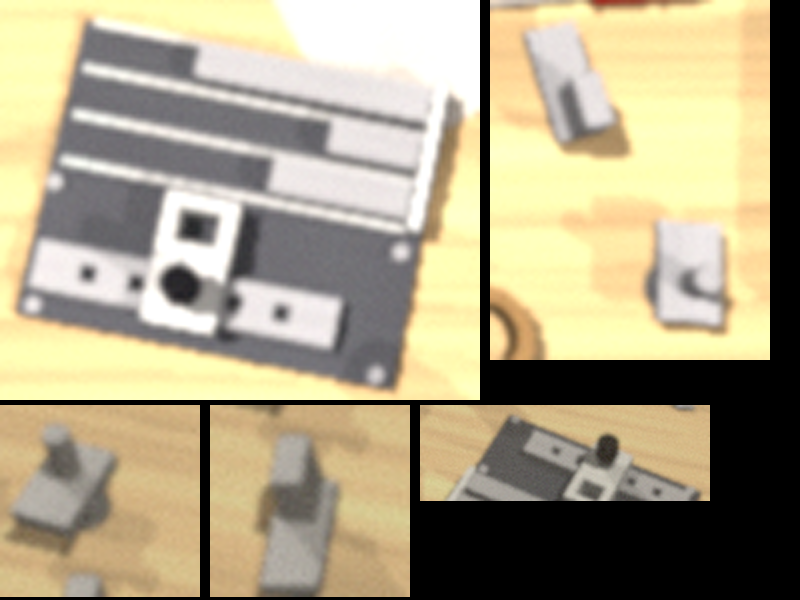

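The close crop confirms it: the block at crop (570,85) has the rectangular fin and long slab, so it is the stop block, and the one at (690,275) has a round post. The tube beside the rail has its free end at crop (268,175). Its length is between the other two, so it is tube_mid. Its free end is at jig y ≈ -50, so the carriage goes to the -40 hole.

```bash
python3 - <<'E'
from h import *
import pickle
fs=pickle.load(open("f0.pkl","rb")); f=fs["top"]
J=lambda u,v,z: onz(f,(170+u/4-.4,145+v/4-.4),z)
H=np.array([J(88,272,30),J(135,283,30),J(232,303,30),J(281,313,30)]); print(H.round(1))
Y=np.array([80,40,-40,-80.])
A=np.polyfit(Y,H[:,:2],1); print("origin",A[1],"ydir",A[0],"yaw",np.arctan2(-A[0][0],A[0][1]))
for p in [(85,15),(18,312),(395,388)]: print(J(*p,12).round(1))
print("knob top",J(181,284,100), "socket",J(197,226,50))
print("tube mid end",J(268,172,42),"fence",J(415,205,42))
B=lambda u,v,z: onz(f,(335+(u-490)/4-.4,160+v/4-.4),z)
print("fin top corners",[B(*p,92).round(0) for p in [(575,80),(600,68),(617,120),(590,130)]])
print("slab far corners",[B(*p,40).round(0) for p in [(526,38),(570,25)]])
E
```

```text
[[530.4 226.6  30. ]
 [521.1 188.5  30. ]
 [504.1 110.2  30. ]
 [495.6  70.7  30. ]]
origin [512.788811   148.99969355] ydir [0.21634098 0.97541874] yaw -0.21825981723670485
[751.5 235.1  12. ]
[500.5 285.4  12. ]
[435.8 -21.1  12. ]
knob top [510.93915552 145.72219598 100.        ] socket [564.01396334 137.27150344  50.        ]
tube mid end [609.23181599  80.44657332  42.        ] fence [580.98483295 -38.41834618  42.        ]
fin top corners [array([ 622., -295.,   92.]), array([ 631., -315.,   92.]), array([ 589., -326.,   92.]), array([ 582., -304.,   92.])]
slab far corners [array([ 668., -271.,   40.]), array([ 679., -307.,   40.])]
```

Emit:
{"op": "apply_moves", "data": {"deltas": [[[-20,-15,0,0,1],[-33,-26,0,-0.018,1],[-34,-27,0,0,1],[-34,-27,0,0,1],[-34,-27,0,0,1],[-34,-27,0,0,1],[-34,-27,0,0,1],[-34,-27,0,0,1],[-34,-27,0,0,1],[-34,-27,0,0,1],[-34,-27,0,0,1],[-34,-27,0,0,1],[-34,-26,0,0,1],[-34,-27,0,0,1],[-3,0,0,0,1],[0,0,0,0,1]]]}}

```text
time_s: 2.1
tcp_pos: [519.0, 152.2, 255.8]
ee_rot: [-0.001, 0.108, 0.994, -0.0]
contact_force: [0.2, -0.8, -0.4]
grip_width: 85.3
finger_force: 0.0
```

```bash
python3 - <<'E'
from h import *
import pickle
f=grab_frame("wrist"); s=get_state(); pickle.dump((f,s),open("f1.pkl","wb"))
im=np.clip(f["pixels"].astype(float)*1.3,0,255).astype(np.uint8)
cv2.imwrite("pics/w1.png",cv2.resize(im,(800,600),interpolation=cv2.INTER_CUBIC))
R,t,K,k=cam(f); print(-R.T@t,R.round(2),K[0,0],k); print(s["tcp_pos"],s["ee_rot"],s["contact_force"],s["time_s"])
E
```

```text
[447.01188033 168.73322308 372.91187484] [[ 0.22  0.98  0.  ]
 [ 0.94 -0.21  0.29]
 [ 0.28 -0.06 -0.96]] 333.46627079348445 -0.08758105341892186
[518.64536149 152.86472223 255.87308916] [-5.49544236e-04  1.07510456e-01  9.94203802e-01  8.33760050e-06] [ 0.4507768  -0.12016862 -0.06091179] 2.15
```

View pics/w1.png

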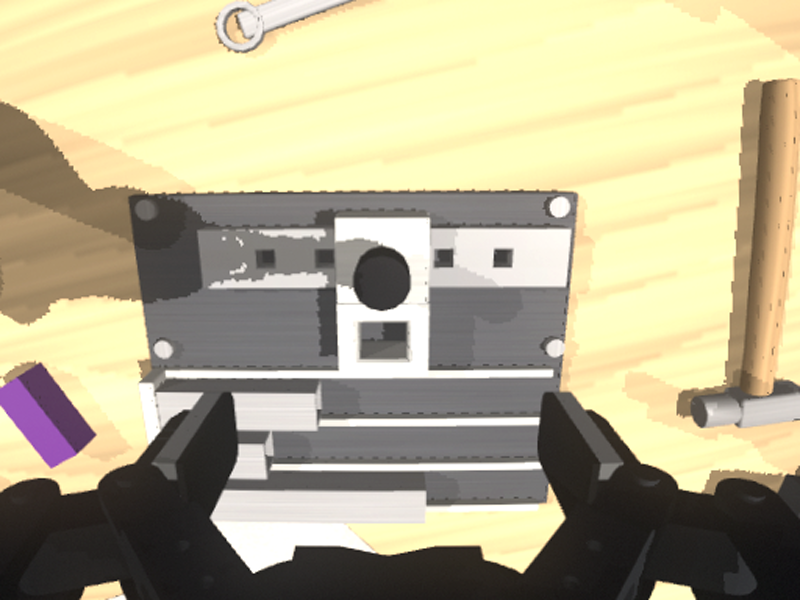

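The wrist view shows the knob at (382,277), the socket mouth at (384,341) and rail holes at (265,258), (325,258), (444,258) and (503,258). The mid tube's free end is at (320,405), level with the left part of the carriage.

```bash
cat >> h.py <<'E'
def P8(f,u,v,z): return onz(f,((u+.5)*.64-.5,(v+.5)*.64-.5),z)
E
python3 - <<'E'
from h import *
import pickle
f,s=pickle.load(open("f1.pkl","rb"))
H=np.array([P8(f,u,258,30)[:2] for u in (503,444,325,265.5)]); Y=[80,40,-40,-80]
A=np.polyfit(Y,H,1); print(A, np.arctan2(-A[0][0],A[0][1]))
o=A[1]; yd=A[0]/np.linalg.norm(A[0]); xd=np.array([yd[1],-yd[0]])
def jig(p): return (np.array([(p[:2]-o)@xd,(p[:2]-o)@yd])).round(1)
soc=P8(f,384,341,50); print("socket",soc,jig(soc))
print("tube free end jig",jig(P8(f,318,382,42)),jig(P8(f,318,405,42)),"fence",jig(P8(f,158,390,42)))
g=f["pixels"].max(2); m=(g<45).astype(np.uint8); m=cv2.morphologyEx(m,cv2.MORPH_OPEN,np.ones((5,5)))
n,l,st,c=cv2.connectedComponentsWithStats(m)
for i in range(1,n):
    if st[i,4]>200: print(st[i],c[i])
print("knob",[ (z,onz(f,(381*.64,272*.64),z)[:2],jig(onz(f,(381*.64,272*.64),z))) for z in (100,)])
print(proj(f,[[*(o+xd*0),100]])/.64)
print("knob expected world",o)
E
```

```text
[[2.14988161e-01 9.74297715e-01]
 [5.14353191e+02 1.51789764e+02]] -0.2171793839439836
socket [564.86430185 140.43998386  50.        ] [51.8 -0.2]
tube free end jig [ 85.3 -46.2] [103.1 -47. ] fence [  92.5 -161.2]
[    0   252   512   132 31449] [257.21949824 342.97917263]
knob [(100, array([507.93669137, 151.93274555]), array([-6.3, -1.2]))]
[[383.33810385 283.37390559]]
knob expected world [514.3531911  151.78976384]
```

Emit:
{"op": "apply_moves", "data": {"deltas": [[[4,-2,20,0,1],[0,0,35,0,1],[0,0,40,0,1],[0,0,35,0,1],[0,0,20,0,1],[0,0,13,0,1],[0,0,0,0,1],[0,0,0,0,1]]]}}

```text
time_s: 3.15
tcp_pos: [515.4, 151.2, 94.2]
ee_rot: [0.001, 0.108, 0.994, 0.0]
contact_force: [-0.7, 0.6, -0.4]
grip_width: 85.3
finger_force: 0.0
```

```bash
python3 - <<'E'
from h import *
f=grab_frame("wrist"); s=get_state()
im=np.clip(f["pixels"].astype(float)*1.6,0,255).astype(np.uint8)
cv2.imwrite("pics/w2.png",cv2.resize(im,(640,480)))
print(s["tcp_pos"],s["ee_rot"],s["contact_force"])
E
```

```text
[515.55975796 151.11658168  94.33657371] [7.38750381e-04 1.08020558e-01 9.94148273e-01 4.72911819e-04] [ 0.21620756 -0.20319571  0.41880183]
```

View pics/w2.png

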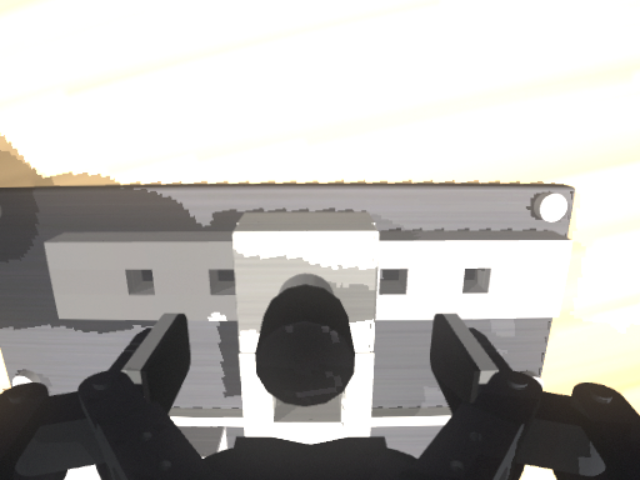

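The knob at (305,345) sits between the pads at (165,350) and (460,350), within about 2 mm of centre. Closing.

Emit:
{"op": "apply_moves", "data": {"deltas": [[[0,-1,1,0,-0.1],[0,0,0,0,-0.3],[0,0,0,0,-0.6],[0,0,0,0,-1],[0,0,0,0,-1],[0,0,0,0,-1]]]}}

```text
time_s: 3.95
tcp_pos: [514.9, 149.7, 92.6]
ee_rot: [0.0, 0.108, 0.994, 0.0]
contact_force: [-1.8, -0.6, 6.0]
grip_width: 30.6
finger_force: 59.0
```

Emit:
{"op": "apply_moves", "data": {"deltas": [[[0,0,-5,0,-1],[0,0,-6,0,-1],[0,0,-5,0,-1],[0,0,0,0,-1],[0,0,0,0,-1]]]}}

```text
time_s: 4.58
tcp_pos: [514.7, 149.7, 108.1]
ee_rot: [-0.0, 0.108, 0.994, -0.0]
contact_force: [4.5, 0.8, -10.0]
grip_width: 30.5
finger_force: 60.1
```

Emit:
{"op": "apply_moves", "data": {"deltas": [[[0,-5,0,0,-1],[0,-8,0,0,-1],[0,-9,0,0,-1],[0,-8,0,0,-1],[0,-6,0,0,-1],[0,-4,0,0,-1],[0,0,0,0,-1],[0,0,0,0,-1],[0,0,0,0,-1]]]}}

```text
time_s: 5.7
tcp_pos: [506.0, 110.0, 108.1]
ee_rot: [-0.0, 0.108, 0.994, -0.0]
contact_force: [4.7, -3.1, -9.1]
grip_width: 30.0
finger_force: 60.2
```

Emit:
{"op": "apply_moves", "data": {"deltas": [[[0,0,5,0,-1],[0,0,6,0,-1],[0,0,4,0,-1],[0,0,0,0,-1],[0,0,0,0,-1]]]}}

```text
time_s: 6.32
tcp_pos: [506.2, 110.6, 93.4]
ee_rot: [0.0, 0.108, 0.994, -0.0]
contact_force: [3.6, -3.5, -7.8]
grip_width: 30.5
finger_force: 60.9
```

Emit:
{"op": "apply_moves", "data": {"deltas": [[[0,0,0,0,0],[0,0,0,0,0.6],[0,0,0,0,1],[0,0,0,0,1],[0,0,-15,0,1],[0,0,-35,0,1],[0,0,-50,0,1],[0,0,-50,0,1],[0,0,-12,0,1],[0,0,0,0,1]]]}}

```text
time_s: 7.58
tcp_pos: [506.4, 110.7, 256.3]
ee_rot: [0.001, 0.108, 0.994, 0.001]
contact_force: [-0.9, -0.9, -0.9]
grip_width: 85.6
finger_force: 0.0
```

```bash
python3 - <<'E'
from h import *
import pickle
f=grab_frame("wrist"); s=get_state(); pickle.dump((f,s),open("f3.pkl","wb"))
im=np.clip(f["pixels"].astype(float)*1.3,0,255).astype(np.uint8)
cv2.imwrite("pics/w3.png",cv2.resize(im,(800,600),interpolation=cv2.INTER_CUBIC))
print(s["tcp_pos"],s["ee_rot"],s["contact_force"],s["time_s"])
E
```

```text
[505.8429385  110.6497185  254.93922167] [-2.09469117e-04  1.08149884e-01  9.94134578e-01 -1.62624737e-05] [ 0.20612972  0.14575759 -0.12484762] 7.625
```

View pics/w3.png

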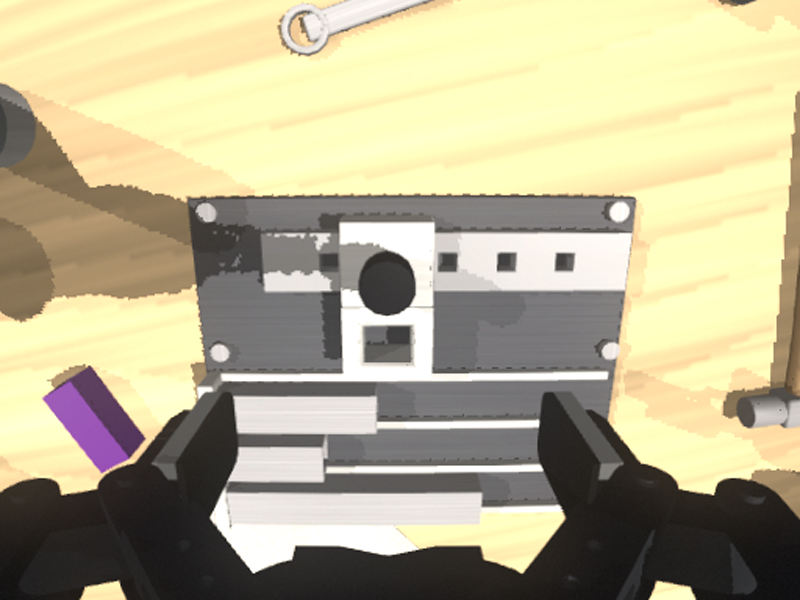

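The carriage now has one hole to its left (330,262) and three to its right (447, 507 and 565), so it is at -40. The knob is down at (387,283), the socket at (388,344), and the tubes are unmoved.

```bash
python3 - <<'E'
from h import *
import pickle
f,s=pickle.load(open("f3.pkl","rb"))
H=np.array([P8(f,u,262,30)[:2] for u in (565,507,447.5,329.5)]); Y=[80,40,0,-80]
A=np.polyfit(Y,H,1); o=A[1]; yd=A[0]/np.linalg.norm(A[0]); xd=np.array([yd[1],-yd[0]])
print(o,np.linalg.norm(A[0]),np.arctan2(-yd[0],yd[1]))
def jig(p): return (np.array([(p[:2]-o)@xd,(p[:2]-o)@yd])).round(1)
for q in [(388,344,50),(387.5,221,50),(376.5,396,42),(376.5,432,12),(387,283,100)]: p=P8(f,*q);print(q,p[:2].round(1),jig(p))
g=cv2.cvtColor(f["pixels"],cv2.COLOR_BGR2GRAY).astype(int)
for v in (225,338,350): print(v,g[int(v*.64),200:300].tolist())
print(proj(f,[[*(o-40*yd),z] for z in(100,112)])/.64)
E
```

```text
[514.4852767  151.77737877] 0.997523221890992 -0.2157704997427268
(388, 344, 50) [555.8 101.3] [ 51.2 -40.4]
(387.5, 221, 50) [476.3 118.5] [-30.1 -40.7]
(376.5, 396, 42) [595.3  84.4] [ 93.4 -48.5]
(376.5, 432, 12) [640.5  73.5] [139.9 -49.5]
(387, 283, 100) [502.5 112.4] [ -3.3 -41.1]
225 [91, 91, 91, 92, 74, 57, 57, 57, 57, 57, 58, 58, 57, 58, 57, 57, 70, 158, 206, 215, 214, 214, 214, 214, 215, 215, 215, 214, 214, 215, 215, 216, 215, 215, 216, 215, 216, 216, 216, 216, 216, 217, 216, 216, 217, 218, 218, 217, 217, 218, 218, 218, 218, 218, 218, 218, 219, 219, 219, 219, 219, 219, 220, 219, 219, 220, 220, 220, 220, 220, 220, 220, 221, 221, 221, 221, 222, 209, 117, 88, 90, 90, 91, 89, 89, 89, 89, 89, 89, 89, 93, 93, 93, 94, 94, 99, 98, 100, 99, 99]
338 [94, 93, 94, 93, 94, 94, 94, 89, 68, 55, 56, 56, 56, 57, 56, 55, 56, 55, 84, 188, 214, 213, 214, 214, 213, 214, 214, 214, 214, 214, 192, 180, 143, 111, 90, 84, 84, 84, 84, 85, 84, 85, 85, 85, 85, 84, 84, 60, 48, 49, 49, 49, 49, 49, 49, 49, 49, 49, 48, 49, 49, 52, 83, 130, 155, 184, 197, 212, 216, 216, 216, 216, 216, 216, 216, 216, 192, 118, 85, 85, 84, 86, 84, 85, 85, 84, 85, 85, 85, 85, 85, 84, 85, 85, 84, 85, 84, 85, 85, 85]
350 [95, 95, 95, 94, 95, 95, 95, 96, 73, 58, 57, 56, 57, 57, 57, 57, 57, 56, 57, 184, 214, 214, 214, 215, 214, 215, 215, 215, 215, 215, 195, 186, 148, 92, 72, 72, 71, 72, 71, 71, 72, 72, 72, 71, 71, 72, 72, 72, 71, 72, 72, 71, 77, 79, 81, 81, 81, 81, 80, 81, 81, 81, 87, 133, 153, 194, 213, 216, 216, 216, 217, 217, 217, 218, 217, 217, 169, 104, 84, 86, 84, 85, 84, 85, 85, 85, 85, 84, 84, 84, 85, 85, 86, 85, 86, 84, 85, 85, 85, 85]
[[388.70520623 288.61367752]
 [388.81185913 294.57841227]]
```

Emit:
{"op": "apply_moves", "data": {"deltas": [[[-8,-16,0,0,1],[-16,-34,0,0,1],[-16,-34,0,0,1],[-16,-34,0,0,1],[-16,-34,0,0,1],[-16,-34,0,0,1],[-16,-34,0,0,1],[-16,-34,0,0,1],[-16,-34,0,0,1],[-16,-34,0,0,1],[-16,-34,0,0,1],[-16,-34,0,0,1],[-2,0,0,-0.129,1],[0,0,0,-0.129,1],[0,0,0,-0.129,1],[0,0,0,-0.129,1],[0,0,0,0,1],[0,0,0,0,1]]]}}

```text
time_s: 9.88
tcp_pos: [603.3, -311.0, 254.4]
ee_rot: [-0.001, -0.147, 0.989, 0.0]
contact_force: [-0.0, 0.1, 0.8]
grip_width: 85.1
finger_force: 0.0
```

```bash
python3 - <<'E'
from h import *
import pickle
f=grab_frame("wrist"); s=get_state(); pickle.dump((f,s),open("f4.pkl","wb"))
im=np.clip(f["pixels"].astype(float)*1.3,0,255).astype(np.uint8)
cv2.imwrite("pics/w4.png",cv2.resize(im,(800,600),interpolation=cv2.INTER_CUBIC))
print(s["tcp_pos"],s["ee_rot"],s["contact_force"],s["time_s"],s["joint_pos"])
E
```

```text
[ 603.44619713 -310.70358428  254.66969099] [-5.61900298e-04 -1.47612682e-01  9.89045081e-01  9.56800002e-05] [-0.09710954 -0.52346769 -0.31713308] 9.925 [ 0.09945708  0.54395102  0.53148737  1.21671795 -0.266803    1.44967534
  2.46593312]
```

View pics/w4.png

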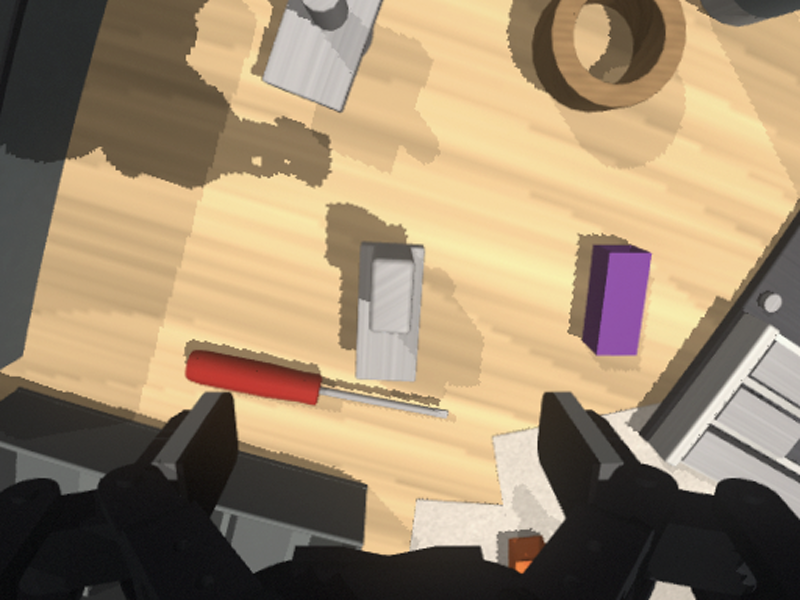

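The wrist view shows the block with its fin top at (372–414, 258–333) and slab end corners at (358,379) and (415,381). The fin lies close to the tool's axis, and the round-post block at (320,50) is clear.

```bash
python3 - <<'E'
from h import *
import pickle
f,s=pickle.load(open("f4.pkl","rb"))
F=np.array([P8(f,u,v,92)[:2] for u,v in [(373,259),(414,260),(410.5,333),(370.5,331)]])
print(F.round(1),F.mean(0),[np.linalg.norm(F[i]-F[(i+1)%4]).round(1) for i in range(4)])
d=(F[2]+F[3]-F[0]-F[1])/2; print("yaw fin",np.arctan2(d[1],d[0]))
S=np.array([P8(f,u,v,40)[:2] for u,v in [(356,379.5),(415.5,381)]]);print(S,np.linalg.norm(S[0]-S[1]))
e=S[1]-S[0]; print("yaw slab end",np.arctan2(-e[0],e[1])); c=F.mean(0); g=S.mean(0)-c; print("yaw fin->end",np.arctan2(g[1],g[0]),np.linalg.norm(g))
a=P8(f,424,247,40)[:2];b=S[1];print("slab edge yaw",np.arctan2(*(b-a)[::-1]),np.linalg.norm(b-a))
w,x,y,z=s["ee_rot"]; from scipy.spatial.transform import Rotation as Ro
R=Ro.from_quat([x,y,z,w]).as_matrix(); print("tool y yaw",np.arctan2(-R[0,1],R[1,1]),"delta tool",R.T@np.array([*(c-s["tcp_pos"][:2]),0]))
E
```

```text
[[ 589.7 -321.9]
 [ 583.7 -300.3]
 [ 624.6 -289.4]
 [ 630.  -311.5]] [ 606.99662721 -305.78074535] [np.float64(22.4), np.float64(42.3), np.float64(22.8), np.float64(41.7)]
yaw fin 0.25804703437654025
[[ 685.34428463 -307.38011952]
 [ 674.40709345 -267.4576911 ]] 41.393507247403285
yaw slab end 0.2674000691399479
yaw fin->end 0.24681260276940648 75.15660199821271
slab edge yaw 0.25274589562431615 94.23000499064972
tool y yaw 0.2963080059787856 delta tool [-4.83312976e+00  3.67161247e+00 -3.93147667e-03]
```

Emit:
{"op": "apply_moves", "data": {"deltas": [[[-5,2.5,15,0.041,1],[0,0,35,0,1],[0,0,40,0,1],[0,0,40,0,1],[0,0,28,0,1],[0,0,15,0,1],[0,0,5,0,1],[0,0,0,0,1],[0,0,0,0,0.3],[0,0,0,0,-0.1],[0,0,0,0,-0.4],[0,0,0,0,-0.6],[0,0,0,0,-1],[0,0,0,0,-1],[0,0,0,0,-1],[0,0,0,0,-1]]]}}

```text
time_s: 11.92
tcp_pos: [608.2, -306.5, 77.8]
ee_rot: [0.0, -0.129, 0.992, -0.0]
contact_force: [-1.6, -0.3, 5.3]
grip_width: 23.3
finger_force: 59.5
```

Emit:
{"op": "apply_moves", "data": {"deltas": [[[0,0,-10,0,-1],[0,0,-30,0,-1],[0,0,-40,0,-1],[0,0,-40,0,-1],[0,0,-30,0,-1],[0,0,-15,0,-1],[0,0,0,0,-1],[0,0,0,0,-1]]]}}

```text
time_s: 12.92
tcp_pos: [607.3, -305.8, 240.2]
ee_rot: [-0.001, -0.129, 0.992, 0.001]
contact_force: [0.6, -0.1, -5.8]
grip_width: 23.1
finger_force: 59.5
```

Emit:
{"op": "apply_moves", "data": {"deltas": [[[-1.4,10,0,0,-1],[-3,24,0,0,-1],[-4,31,0,0,-1],[-4,31,0,0,-1],[-4,31,0,0,-1],[-4,31,0,0,-1],[-4,31,0,0,-1],[-4,31,0,0,-1],[-4,31,0,0,-1],[-4,31,0,0,-1],[-4,31,0,0,-1],[-5,32,0,0,-1],[-5,30,0,0.1,-1],[-4,20,0,0.125,-1],[-2,10.6,0,0.125,-1],[0,0,0,0.125,-1],[0,0,0,0,-1],[0,0,0,0,-1],[0,0,0,0,-1]]]}}

```text
time_s: 15.3
tcp_pos: [563.2, 100.0, 242.2]
ee_rot: [-0.0, 0.108, 0.994, -0.0]
contact_force: [0.2, 0.6, -4.8]
grip_width: 23.7
finger_force: 59.5
```

```bash
python3 - <<'E'
from h import *
import pickle
f=grab_frame("wrist"); s=get_state(); pickle.dump((f,s),open("f5.pkl","wb"))
im=np.clip(f["pixels"].astype(float)*1.4,0,255).astype(np.uint8)
cv2.imwrite("pics/w5.png",cv2.resize(im,(800,600),interpolation=cv2.INTER_CUBIC))
print(s["tcp_pos"],s["ee_rot"],s["contact_force"],s["torque"],s["time_s"],s["joint_pos"].round(2))
w,x,y,z=s["ee_rot"]; print("yaw",2*np.arctan2(-x,y))
E
```

```text
[563.25114365  99.97789392 242.217503  ] [-1.11814984e-04  1.07733604e-01  9.94179792e-01 -1.41659788e-06] [-0.4359597   0.47643493 -3.76594339] [0.0221941  0.05303366 0.02296972] 15.35 [-0.6   0.29  0.46  1.56 -0.13  1.32  1.23]
yaw -0.2158862067009793
```

View pics/w5.png

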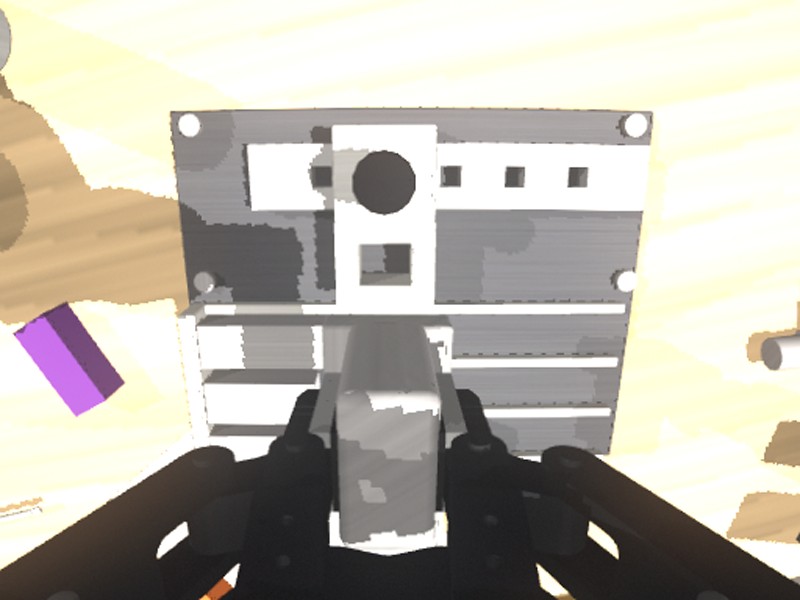

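The block hangs straight with its fin's rear top edge at (338–440, 392), and the socket is at (386,264). Next I measure the offset.

```bash
python3 - <<'E'
from h import *
import pickle
f,s=pickle.load(open("f5.pkl","rb"))
g=cv2.cvtColor(f["pixels"],cv2.COLOR_BGR2GRAY).astype(int)
r=int(264*.64); print("socket row",r,[(i,g[r,i]) for i in range(225,270)][::1])
c=int(386*.64); print("socket col",[(i,g[i,c]) for i in range(150,190)])
yaw=-.216; yd=np.array([-np.sin(yaw),np.cos(yaw)]); xd=np.array([np.cos(yaw),np.sin(yaw)])
H=np.array([P8(f,u,177,30)[:2] for u in (578,515,452.5)]); o=(H-np.outer([80,40,0],yd)).mean(0); print("jig o",o)
a,b=P8(f,338,392,256.4)[:2],P8(f,440.5,392,256.4)[:2]; print("fin w",np.linalg.norm(a-b),"yaw",np.arctan2(-(b-a)[0],(b-a)[1]))
blk=(a+b)/2+22*xd; soc=P8(f,386,264,50)[:2]
print("blk",blk,"soc",soc,"soc jig",(soc-o)@xd,(soc-o)@yd,"need jig dx,dy",(soc-blk)@xd,(soc-blk)@yd)
print("tcp-blk",(s["tcp_pos"][:2]-blk)@xd,(s["tcp_pos"][:2]-blk)@yd)
E
```

```text
socket row 168 [(225, np.int64(239)), (226, np.int64(219)), (227, np.int64(211)), (228, np.int64(216)), (229, np.int64(174)), (230, np.int64(141)), (231, np.int64(115)), (232, np.int64(105)), (233, np.int64(105)), (234, np.int64(105)), (235, np.int64(105)), (236, np.int64(105)), (237, np.int64(106)), (238, np.int64(106)), (239, np.int64(106)), (240, np.int64(106)), (241, np.int64(106)), (242, np.int64(105)), (243, np.int64(106)), (244, np.int64(105)), (245, np.int64(99)), (246, np.int64(74)), (247, np.int64(64)), (248, np.int64(65)), (249, np.int64(65)), (250, np.int64(64)), (251, np.int64(64)), (252, np.int64(65)), (253, np.int64(65)), (254, np.int64(64)), (255, np.int64(64)), (256, np.int64(65)), (257, np.int64(64)), (258, np.int64(64)), (259, np.int64(64)), (260, np.int64(63)), (261, np.int64(68)), (262, np.int64(103)), (263, np.int64(158)), (264, np.int64(181)), (265, np.int64(215)), (266, np.int64(236)), (267, np.int64(239)), (268, np.int64(239)), (269, np.int64(239))]
socket col [(150, np.int64(243)), (151, np.int64(242)), (152, np.int64(242)), (153, np.int64(239)), (154, np.in
[... 349 characters left out ...]
171, np.int64(64)), (172, np.int64(63)), (173, np.int64(73)), (174, np.int64(71)), (175, np.int64(84)), (176, np.int64(90)), (177, np.int64(89)), (178, np.int64(96)), (179, np.int64(100)), (180, np.int64(101)), (181, np.int64(99)), (182, np.int64(121)), (183, np.int64(186)), (184, np.int64(198)), (185, np.int64(196)), (186, np.int64(237)), (187, np.int64(244)), (188, np.int64(244)), (189, np.int64(242))]
jig o [514.76229768 151.86781159]
fin w 22.304260476193015 yaw -0.2159537449054237
blk [562.07853336 101.36788075] soc [556.05437623 101.48748394] soc jig 51.13028463254155 -40.359721978356156 need jig dx,dy -5.909805000431254 -1.1742993289542756
tcp-blk 1.443269775112964 -1.1063682208743635
```

Emit:
{"op": "apply_moves", "data": {"deltas": [[[4.8,-1,10,0,-1],[0,0,25,0,-1],[0,0,30,0,-1],[0,0,25,0,-1],[0,0,14,0,-1],[0,0,6,0,-1],[0,0,0,0,-1],[0,0,0,0,-1]]]}}

```text
time_s: 16.35
tcp_pos: [559.1, 100.3, 133.3]
ee_rot: [0.001, 0.108, 0.994, 0.0]
contact_force: [0.4, 0.3, -5.1]
grip_width: 23.5
finger_force: 59.5
```

Emit:
{"op": "apply_moves", "data": {"deltas": [[[0,0,3,0,-1],[0,0,3,0,-1],[0,0,2,0,-1],[0,0,0,0,-1]]]}}

```text
time_s: 16.85
tcp_pos: [558.3, 100.1, 124.0]
ee_rot: [-0.0, 0.108, 0.994, -0.0]
contact_force: [-0.1, 0.0, -5.4]
grip_width: 23.3
finger_force: 59.5
```

Emit:
{"op": "apply_moves", "data": {"deltas": [[[0,0,2.5,0,-1],[0,0,2.5,0,-1],[0,0,2.5,0,-1],[0,0,0,0,-1]]]}}

```text
time_s: 17.35
tcp_pos: [558.3, 100.2, 116.4]
ee_rot: [-0.0, 0.108, 0.994, -0.0]
contact_force: [0.4, 0.6, -3.9]
grip_width: 23.7
finger_force: 59.7
```

Emit:
{"op": "apply_moves", "data": {"deltas": [[[0,0,3,0,-1],[0,0,3,0,-1],[0,0,3,0,-1],[0,0,3,0,-1],[0,0,0,0,-1],[0,0,0,0,-1]]]}}

```text
time_s: 18.1
tcp_pos: [558.4, 100.2, 104.8]
ee_rot: [-0.0, 0.108, 0.994, -0.0]
contact_force: [-0.7, -0.3, -5.6]
grip_width: 23.3
finger_force: 59.7
```

Emit:
{"op": "apply_moves", "data": {"deltas": [[[0,0,1.5,0,-1],[0,0,1.5,0,-1],[0,0,1,0,-1],[0,0,0,0,-1],[0,0,0,0,-1]]]}}

```text
time_s: 18.73
tcp_pos: [558.5, 100.3, 101.7]
ee_rot: [0.0, 0.108, 0.994, 0.0]
contact_force: [-4.8, -1.4, 3.8]
grip_width: 23.0
finger_force: 60.8
```

Emit:
{"op": "apply_moves", "data": {"deltas": [[[0,0,1,0,-1],[0,0,0.5,0,-1],[0,0,0,0,-1]]]}}

```text
time_s: 19.1
tcp_pos: [558.7, 101.0, 101.6]
ee_rot: [0.0, 0.108, 0.994, 0.001]
contact_force: [-11.1, 0.5, 16.8]
grip_width: 23.5
finger_force: 62.5
```

Seated. Next I ease off the load, release, rise and check.

Emit:
{"op": "apply_moves", "data": {"deltas": [[[0,0,-1,0,-1],[0,0,0,0,-0.2],[0,0,0,0,0.3],[0,0,0,0,0.8],[0,0,0,0,1],[0,0,0,0,1],[0,0,-10,0,1],[0,0,-30,0,1],[0,0,-45,0,1],[0,0,-45,0,1],[0,0,-25,0,1],[30,0,0,0,1],[30,0,0,0,1],[0,0,0,0,1],[0,0,0,0,1]]]}}

```text
time_s: 20.98
tcp_pos: [500.3, 112.9, 255.9]
ee_rot: [0.001, 0.108, 0.994, 0.0]
contact_force: [-0.1, 0.0, 0.1]
grip_width: 85.4
finger_force: 0.0
```

```bash
python3 - <<'E'
from h import *
import pickle
f=grab_frame("wrist"); s=get_state(); pickle.dump((f,s),open("f6.pkl","wb"))
im=np.clip(f["pixels"].astype(float)*1.3,0,255).astype(np.uint8)
cv2.imwrite("pics/w6.png",cv2.resize(im,(800,600),interpolation=cv2.INTER_CUBIC))
print(s["tcp_pos"],s["contact_force"],s["time_s"])
E
```

```text
[500.53745789 112.77487604 255.74889181] [-1.38468702  0.14716948 -0.61428898] 21.025
```

View pics/w6.png

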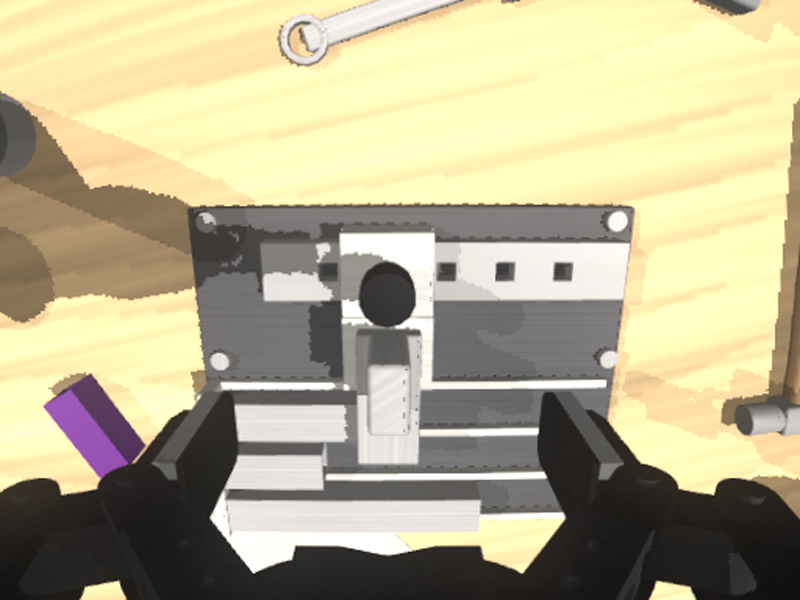

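The block stands in the socket: its fin top is at (389,400), its slab end is at (358–419, 463) over the working channel, the knob is down at (387,293), and the tubes are in place. I'll check the numbers, then hand in.

```bash
python3 - <<'E'
from h import *
import pickle
f,s=pickle.load(open("f6.pkl","rb"))
yaw=-.216; yd=np.array([-np.sin(yaw),np.cos(yaw)]); xd=np.array([np.cos(yaw),np.sin(yaw)]); o=np.array([514.5,151.8])
j=lambda u,v,z:(lambda p:np.array([(p-o)@xd,(p-o)@yd]).round(1))(P8(f,u,v,z)[:2])
a,b=j(357.5,463.5,64),j(419,463.5,64); print("slab end",a,b,"exp x127 y-61,-19 width 42:",b-a)
fin=[j(u,v,116) for u,v in[(369,365),(410,365),(409,434),(368.5,434)]];print("fin",np.mean(fin,0),fin)
print("knob bottom edge", proj(f,[[*(o-40.4*yd+16*xd),z] for z in(100,112)])/.64)
print("fence-side tubes ends", j(323,450,42), j(479.5,505,42))
E
```

```text
slab end [127.1 -60.8] [127.2 -18.5] exp x127 y-61,-19 width 42: [ 0.1 42.3]
fin [ 52.1  -39.25] [array([ 31.1, -50. ]), array([ 31.2, -28.1]), array([ 73.1, -28.1]), array([ 73. , -50.8])]
knob bottom edge [[386.66370714 328.06734819]
 [386.66799112 335.51908414]]
fence-side tubes ends [130.4 -87.2] [179.5  30.1]
```

```bash
python3 -c "
from bench import *
print(job_done())"
```

```text
the job is handed in; nothing more can be done
None
```

The job is handed in: the carriage is pinned in the -40 hole, and the stop block is fully seated in its socket with the plate about 3–4 mm past the mid tube's free end, by camera measurement. The last picture showed the tubes still at their fence; the arm's clock was at about 21 s.

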